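# Refit the console cover in the silversmith's workshop

### The arm

A 6-joint arm with a two-finger parallel gripper is mounted at the origin on the work surface. World frame = base frame: x ahead of the robot, y to its left, z up, the work surface at z = 0. Lengths are in m, angles in rad, forces in N, time in s.
With the tool pointing down it reaches from about 0.375 to 0.975 m from the base axis. Payload 3.8 kg.
Tool frame: the origin (TCP) lies at the centre of the arm's flange, where the gripper is bolted on; the fingertips stand 173 mm ahead of it and the grasp point (between the pads) lies 155 mm ahead of it (bot.tip_reach is the distance from the TCP to the fingertips, in m); z points along the fingers, y is the line along which they close (so a half turn about z gives the same grasp; the last joint's range is limited). The gripper opens to 85 mm and grips with 20 to 120 N. Pads are 22 mm wide; open, the fingers measure 114 mm over their backs; the gripper's body (76 mm by 85 mm) begins 54 mm behind the grasp point. The pads swing forward as they close: fully open they stand 13 mm farther back than shut.
Start: joints at [-1.284, 0.264, 1.604, -0, 1.274, -0.037], TCP at [0.215, -0.64, 0.405] pointing down, gripper open.
Joint ranges: [-2.63, 2.63], [-0.94, 2.18], [0.31, 2.57], [-1.31, 4.45], [0, 2.66], [-2.55, 2.55]. Speed limits (rad/s): [2.57, 2.57, 3.14, 3.14, 3.14, 3.14].

### API

Orientations are given as a rotation vector (axis times angle).
In Python, from workcell import bot gives the robot as it stands.
- The arm moves only by the tool drive_tool, never from a script. Its arguments are lists of equal length, an entry for each row: "claw": the finger opening in mm, from 0 to 85.4; "slide": the shift along the world's x, y, z each as a share of 0.5 m, from -1 to 1, a list of three; "yaw": the turn about the world's z as a share of 180 degrees, from -1 to 1. A call has 1 to 8 rows; each row is the pose to reach, as a shift and turn from the pose commanded when the call began, turning the shorter way round; what a row does not reach only later rows make up. A row lasts 1/12 s, in which the tool goes at most 41.7 mm and 7.16 degrees, less where a joint would pass 70% of its speed; a pose out of reach is approached as far as the arm can. A call with a number of a shift or a turn outside -1 to 1 is refused whole. A call with a gripper value outside its range is refused whole. The fingers move at their own pace and stop on an object; "newtons" is the grip in N (left out, the last holds). Time passes only in rows, so rows that repeat a pose let the fingers close. It gives the time, the measured TCP pose, the force, the opening and the grip force at its end, in the units of the state.
- bot.read_state(): the state, without advancing time (a new reading comes with each control period).
- bot.read_camera(name): name is "scene" or "top" or "wrist"; returns a dict with "color" (420x560x3 uint8, red, green, blue), "depth" (420x560 float32, m along the optical axis (not along the pixel's ray), 0 where there is no reading), "mtx" (3x3 intrinsics, pixels), "k1" (the pictures are not rectified: a ray, as slopes to the right and down, at radius r is drawn at 1 + k1 r^2 times it, then the intrinsics apply), "eye" and "rotation" of the camera in the world. Camera axes: x right, y up, looking along -z (the intrinsics and any distortion apply to the point x, -y, -z); pixel columns grow to the right and rows downward; lengths in m; the calibration is good to about 2 mm. A picture is of the moment at which its call begins.
- bot.finish_job(): hands the job in; it is judged then, once.
The state is a dict: "time": time; "q": joint angles; "joint_vel": joint speeds; "joint_torque": joint torques, N m; "tool_pos": TCP position; "tcp_rot": TCP orientation; "wrist_force": force on the tool from outside, world axes, zero at the start; "torque": the same for the moment, N m; "width": opening from 0.0 (shut) to 1.0 (fully open); "grip_force": force on a finger pad.
Only numpy, scipy, OpenCV 4.12 (cv2) and the standard library are available. Lean on these libraries where they do the work, as an engineer would, in place of code of your own. Each camera call takes 0.05 s, during which the arm holds its last target. There are 200 camera calls.

### The job

The cover plate of the blue sloping control console lies on the slate mat. Pick it up by its black handle, put it over the console's two brass pins (their orange carrier may have slid sideways along its rail, so find where the pins stand) and set it fully home, flat against the sloping face, before you let go of it. Leave the other things on the bench where they are.

Things in the scene. Friction and masses are not known exactly. Their poses are not given: they have to be found in the camera images.
- cover: aluminium cover plate 120 (x) x 190 (y) x 6 (z) mm, handle up. Origin: centre of its underside, z up through the handle. Black handle: a solid rib in the middle, 14 mm thick along x, 56 mm long along y, its top 48 mm above the plate's underside. Two through holes, 13 mm wide, at y = -40 and +40 mm, x = 0. It may go on either way round. About 0.35 kg
- console_face: sloping face of the fixed blue console: a rim 140 (x) x 220 (y) mm round an opening 80 x 136 mm, 26 mm deep. Origin: centre of the opening in the plane of the rim, 95 mm above the table. z: outward normal, 35 degrees from vertical, leaning towards the robot; x up the slope; y level along the face. The cover is home lying on the rim (its underside at z = 0 here) with both pins through its holes
- rail_mid (a point): middle of the aluminium rail that runs along the face's y, 22 mm deep in the opening. An orange carrier on it bears two brass pins along the face's z, 10 mm thick, 80 mm apart along y, at the face's x = 0; chamfered tips 18 mm out of the rim's plane. The carrier is clamped fast up to 20 mm to either side of this point; where is not reported: look or feel for the pins
- slate: dark slate mat 280 x 300 x 8 mm, fixed, on which the cover lies; origin at the centre of its underside
- solder_block: white soldering block 50 x 120 x 25 mm lying on the slate beyond the cover; origin at the centre of its underside
- firebrick: reddish firebrick 65 x 230 x 114 mm on its edge at the back; origin centre of its underside
- mandrel: upright dark steel cone, 84 mm wide at the foot, 300 mm tall, on the left; origin centre of its foot
- tin: green tin, 90 mm wide, 75 mm high, with tool handles standing in it up to 125 mm; origin centre of its foot
- mallet: mallet 240 mm long lying on the left; origin under its middle
- shears: metal shears 170 mm long lying on the right; origin under the pivot
- file: flat file 230 mm long with a wooden handle lying at the back right; origin under the joint of blade and handle
Not all that is in view belongs to the job. Several things have the shape of the cover; the one meant has the colours described above.

How it is judged:
By the outcome, as a careful person would: the job done as asked, in the order asked, and still so for the second after the job is handed in, with the robot touching nothing.
It also fails if it takes over 54 s, if anything falls off the work surface, if the arm or the gripper's body presses on something with over 40 N, if the wrist force passes 120 N, or if a joint passes its speed limit or range.

## Working session

There is one attempt and no reset: what is moved stays moved. The work goes in short steps, Python scripts to look and compute and a tool call to move; the robot and the scene stay as the last step left them, time stands still between calls to the robot, and variables do not carry over. Pictures are saved under pics/ and viewed, at most 10 in all, crops included, and the job is handed in when it is done.

Besides the shell and the picture viewer there is one more tool, called as name([rows], argument=value, ...), one row to a line, values as JSON. drive_tool: Moves the arm, as the interface text tells. Shift numbers are shares of 0.5 m and turn numbers shares of 180 degrees, none past 1 either way. Its arguments: {"type":"object","properties":{"claw":{"type":"array","items":{"type":"number"}},"slide":{"type":"array","items":{"type":"array","items":{"type":"number"}}},"yaw":{"type":"array","items":{"type":"number"}},"newtons":{"type":"number"}},"required":["claw","slide","yaw"]}

```bash
mkdir -p pics; cat > h.py <<'E'
import numpy as np, cv2
from workcell import bot
def cam(n):
    c=bot.read_camera(n); np.savez('last_'+n,**c); return c
def load(n): return dict(np.load('last_'+n+'.npz'))
def rays(c,uv):
    uv=np.asarray(uv,float).reshape(-1,1,2); d=np.array([float(c['k1']),0,0,0])
    # exact inverse of r(1+k1 r^2)
    p=cv2.undistortPointsIter(uv,c['mtx'],d,None,None,(3,50,1e-10)).reshape(-1,2)
    return np.c_[p[:,0],-p[:,1],-np.ones(len(p))]@c['rotation'].T
def onz(c,uv,z):
    r=rays(c,uv); return c['eye']+r*((z-c['eye'][2])/r[:,2])[:,None]
def pts(c,uv):
    uv=np.asarray(uv).reshape(-1,2); d=c['depth'][uv[:,1].astype(int),uv[:,0].astype(int)]
    return c['eye']+rays(c,uv)*d[:,None]
E
python3 - <<'E'
from h import *
for n in('top','scene'):
    c=cam(n); cv2.imwrite(f'pics/{n}0.png',cv2.resize(c['color'][:,:,::-1],(800,600)))
    print(n,c['eye'],c['rotation'].round(3).tolist(),c['mtx'].tolist(),c['k1'])
print(bot.read_state())
E
```

```text
top [ 0.29650772 -0.01401993  1.59822949] [0.103, -0.106, -1.555] [[473.4950440182269, 0.0, 272.6476452951601], [0.0, 473.4950440182269, 210.318697395861], [0.0, 0.0, 1.0]] 0.05703389902365168
scene [ 1.07065276 -0.92010838  0.88666069] [0.898, 0.27, 0.505] [[423.9792470294009, 0.0, 272.01433972426975], [0.0, 423.9792470294009, 218.22455475212644], [0.0, 0.0, 1.0]] -0.13341599087923217
{'time': 0.1, 'q': array([-1.28389179e+00,  2.64712809e-01,  1.60529148e+00, -8.03025193e-06,
        1.27366048e+00, -3.68827034e-02]), 'joint_vel': array([ 0.00072553, -0.00288779, -0.00248165,  0.00011208,  0.00040837,
        0.00252412]), 'joint_torque': array([ 2.12666324e-03, -5.16709149e+01, -3.68589628e+01,  1.19383226e-04,
        6.35690172e-03, -3.89984928e-05]), 'tool_pos': array([ 0.21467643, -0.63962038,  0.40343336]), 'tcp_rot': array([-3.09848389e+00, -5.06057413e-01,  4.17526443e-04]), 'wrist_force': array([0.45596179, 0.07104651, 0.76445152]), 'torque': array([-0.0149432 , -0.00049523,  0.02680319]), 'grip_force': 0.0, 'width': 1.0049219992256695}
```

View pics/top0.png

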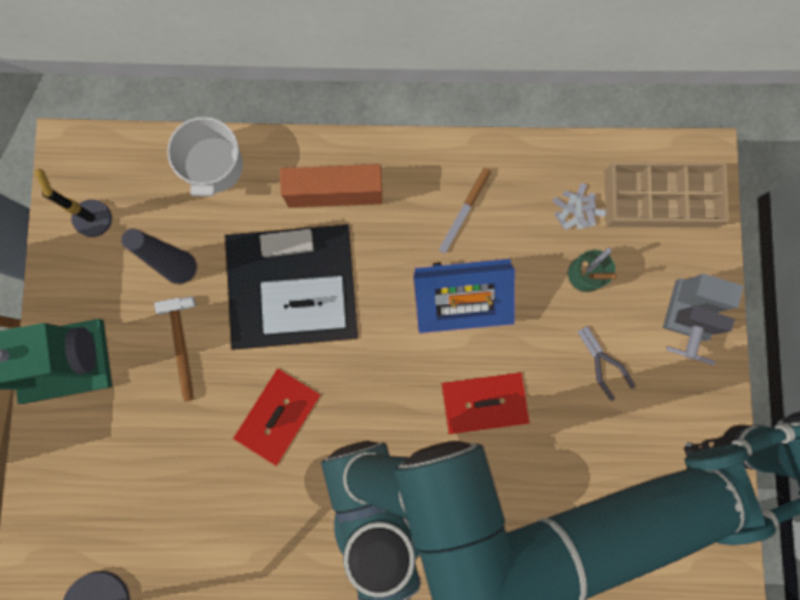

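View pics/scene0.png

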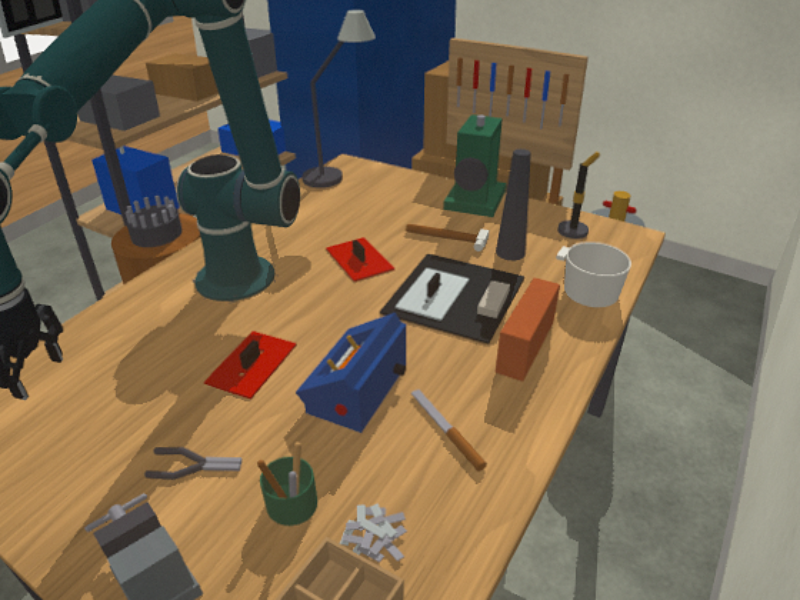

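The aluminium plate on the slate is at (302,304) in the top view. The two red plates, at (277,417) and (485,402), have the same shape but the wrong colour. The aluminium one on the slate fits the description. The console is at (465,295). I'll enlarge and measure it.

```bash
python3 - <<'E'
s=open('h.py').read()
s=s.replace("c=bot.read_camera(n);","c=bot.read_camera(n); c['rotation']=cv2.Rodrigues(np.array(c['rotation'],float))[0];")
open('h.py','w').write(s)
E
python3 - <<'E'
from h import *
t=cam('top'); s=cam('scene')
a=cv2.resize(t['color'][150:250,150:370],(800,364),interpolation=cv2.INTER_CUBIC)
b=cv2.resize(s['color'][170:310,200:380],(300,233),interpolation=cv2.INTER_CUBIC)
im=np.zeros((600,800,3),np.uint8); im[:364]=a; im[366:599,:300]=b
im[366:599,400:700]=cv2.resize(s['color'][220:265,225:283],(300,233),interpolation=cv2.INTER_CUBIC)
cv2.imwrite('pics/crop1.png',im[:,:,::-1])
col=t['color'].astype(int); hsv=cv2.cvtColor(t['color'],cv2.COLOR_RGB2HSV)
# cover: bright low-saturation in region of slate
m=np.zeros((420,560),np.uint8); m[190:238,178:246]=((col.min(2)>120)[190:238,178:246])
n,l,st,_=cv2.connectedComponentsWithStats(m); k=1+st[1:,4].argmax(); m=(l==k).astype(np.uint8)
cs=max(cv2.findContours(m,0,2)[0],key=cv2.contourArea); hull=cv2.convexHull(cs)
box=cv2.boxPoints(cv2.minAreaRect(hull)); P=onz(t,box,0.014)
print('cover box',box.round(1).tolist(),P.round(4).tolist(),'c',P.mean(0), np.linalg.norm(np.diff(P,axis=0),axis=1))
# handle top by depth
vv,uu=np.mgrid[190:238,178:246]; p=pts(t,np.c_[uu.ravel(),vv.ravel()]); 
for lo,hi in((.004,.011),(.011,.02),(.045,.065)):
    q=p[(p[:,2]>lo)&(p[:,2]<hi)]; print(lo,len(q),q.mean(0), np.median(q[:,2]))
q=p[(p[:,2]>.045)&(p[:,2]<.065)]; r=cv2.minAreaRect(q[:,:2].astype(np.float32)); print('handle',r)
# console
H=hsv; blue=((H[...,0]>105)&(H[...,0]<130)&(H[...,1]>120)); blue[:160]=0;blue[245:]=0; blue[:,:270]=0; blue[:,380:]=0
v,u=np.nonzero(blue); p=pts(t,np.c_[u,v]); print('blue z',np.percentile(p[:,2],[5,50,95]))
ok=(p[:,2]>.04)&(p[:,2]<.15); x=p[ok]
for _ in range(30):
    A=np.c_[x[:,:2],np.ones(len(x))]; co=np.linalg.lstsq(A,x[:,2],rcond=None)[0]; 
    e=p[:,2]-np.c_[p[:,:2],np.ones(len(p))]@co; x=p[np.abs(e)<max(.004,.02*.8**_)]
nn=np.array([-co[0],-co[1],1]);nn/=np.linalg.norm(nn); print('normal',nn,np.degrees(np.arccos(nn[2])),len(x),len(p), 'ctr',x.mean(0))
r=cv2.minAreaRect(x[:,:2].astype(np.float32)); print('facexy',r)
o=((H[...,0]>5)&(H[...,0]<17)&(H[...,1]>180)&(col[...,0]>140)); o[:195]=0;o[225:]=0;o[:,300:]*=True;o[:,:300]=0;o[:,355:]=0
v,u=np.nonzero(o); p=pts(t,np.c_[u,v]); print('orange',len(p),p.mean(0),p.min(0),p.max(0), u.min(),u.max(),v.min(),v.max())
np.savez('face',co=co,n=nn)
E
```

```text
cover box [[181.5, 197.39999389648438], [238.60000610351562, 192.89999389648438], [241.39999389648438, 228.60000610351562], [184.3000030517578, 233.10000610351562]] [[0.5486, 0.2936, 0.014], [0.567, 0.1013, 0.014], [0.4457, 0.0889, 0.014], [0.4279, 0.2794, 0.014]] c [0.49731622 0.19079388 0.014     ] [0.19326544 0.12194761 0.19134285]
0.004 1322 [0.49553686 0.19082497 0.00793723] 0.008073168108499229
0.011 1537 [0.49570121 0.19083032 0.01436232] 0.014100773678568101
0.045 77 [0.49585509 0.19137783 0.05440887] 0.055169908795848155
handle ((0.4964918792247772, 0.19069983065128326), (0.014261349104344845, 0.053922139108181), 3.460574150085449)
blue z [0.05921216 0.1114299  0.13290536]
normal [-0.56795775 -0.05927281  0.82092066] 34.82293841074395 1201 2115 ctr [ 0.50438834 -0.18423016  0.09851261]
facexy ((0.5016890168190002, -0.1835426688194275), (0.11492089927196503, 0.217518150806427), 6.351910591125488)
orange 113 [ 0.509073   -0.19722634  0.08395585] [ 0.49697094 -0.23849313  0.07382824] [ 0.52000873 -0.15091708  0.0942422 ] 315 342 205 212
```

View pics/crop1.png

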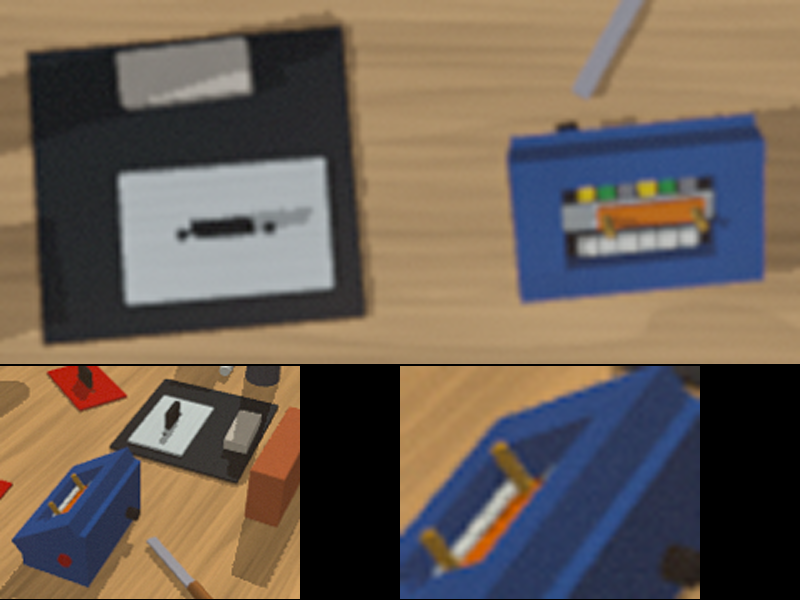

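The crop confirms it: an aluminium plate with a black handle on the slate. The console shows an orange carrier with two brass pins, at crop positions (609,230) and (702,222). I'll go over the console for a wrist-camera look.

drive_tool([
  [0.41,0.9,0.1],
  [0.41,0.9,0.1],
  [0.41,0.9,0.1],
  [0.41,0.9,0.1],
  [0.41,0.9,0.1],
  [0.41,0.9,0.1],
  [0.41,0.9,0.1],
  [0.41,0.9,0.1],
], claw=[85,85,85,85,85,85,85,85], yaw=[-0.07,-0.07,-0.07,-0.07,-0.07,-0.07,-0.07,-0.07], newtons=60)

```text
time: 0.87
tool_pos: [0.3524, -0.3361, 0.4383]
tcp_rot: [3.137, 0.162, 0.0]
wrist_force: [0.4, 0.3, 0.2]
width: 0.994
grip_force: 0.0
```

drive_tool([
  [0.11,0.26,0.03],
  [0.11,0.26,0.03],
  [0.11,0.26,0.03],
  [0.11,0.26,0.03],
  [0.11,0.26,0.03],
  [0.11,0.26,0.03],
], claw=[85,85,85,85,85,85], yaw=[0,0,0,0,0,0])

```text
time: 1.37
tool_pos: [0.4074, -0.2073, 0.4534]
tcp_rot: [3.136, 0.168, 0.0]
wrist_force: [0.2, 0.1, 0.4]
width: 0.993
grip_force: 0.0
```

```bash
python3 - <<'E'
from h import *
w=cam('wrist'); cv2.imwrite('pics/w1.png',cv2.resize(w['color'][:,:,::-1],(800,600)))
print(w['eye'],w['rotation'].round(3).tolist()); st=bot.read_state(); print(st['tool_pos'],st['tcp_rot'],st['time'])
E
```

```text
[ 0.47630905 -0.19892665  0.42274174] [[0.107, 0.956, 0.273], [-0.994, 0.102, 0.03], [0.001, -0.274, 0.962]]
[ 0.40716636 -0.20809416  0.45311669] [ 3.13665062e+00  1.64918239e-01 -5.16882424e-04] 1.4167
```

View pics/w1.png

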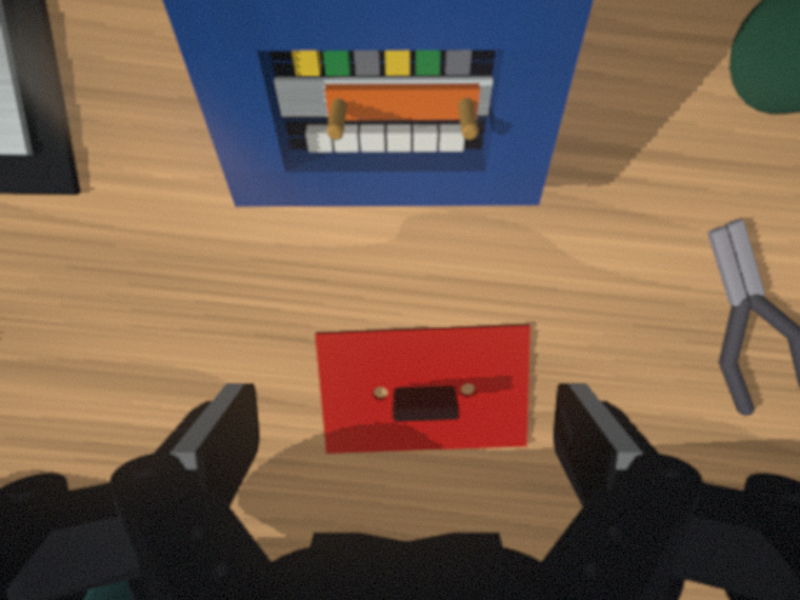

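```bash
python3 - <<'E'
from h import *
w=load('wrist'); f=.7
def g(pt,z): return onz(w,[np.array(pt)*f],z)[0]
for nm,a,b,z in(('low',(235,206),(541,206),.0549),('opbot',(286,170),(485,170),.0721),('optop',(259,51),(495,51),.1179)):
    A,B=g(a,z),g(b,z); d=A-B; print(nm,A.round(4),B.round(4),'mid',((A+B)/2).round(4),'len',np.linalg.norm(d).round(4),'yaw',np.degrees(np.arctan2(-d[0],d[1])).round(2))
th=np.radians(35); zt=.095+.018*np.cos(th)
A,B=g((336,132),zt),g((470,132),zt); d=A-B; print('tips',A,B,(A+B)/2,np.linalg.norm(d),np.degrees(np.arctan2(-d[0],d[1])))
hsv=cv2.cvtColor(w['color'],cv2.COLOR_RGB2HSV); 
m=((hsv[...,0]>13)&(hsv[...,0]<24)&(hsv[...,1]>130)).astype(np.uint8); m[:66]=0;m[100:]=0;m[:,:215]=0;m[:,345:]=0
n,l,st,ce=cv2.connectedComponentsWithStats(m)
for k in range(1,n):
    if st[k,4]>25:
        v,u=np.nonzero(l==k); vb=v.max(); p=pts(w,np.c_[u,v]); print(st[k],'tip px',u[v>=vb-2].mean()/f,vb/f,p[v>=vb-4].mean(0))
# plane fit on blue rim via depth
b=((hsv[...,0]>105)&(hsv[...,0]<130)&(hsv[...,1]>120)); b[:,:110]=0; v,u=np.nonzero(b); p=pts(w,np.c_[u,v]); fc=np.load('face.npz')
e=p[:,2]-np.c_[p[:,:2],np.ones(len(p))]@fc['co']; x=p[np.abs(e)<.006]; c0=x.mean(0); nn=np.linalg.svd(x-c0)[2][2]; nn*=np.sign(nn[2]); print('n',nn,np.degrees(np.arccos(nn[2])),np.degrees(np.arctan2(nn[1],nn[0]))+180, 'z at (.5017,-.1835)',c0[2]-((np.array([.5017,-.1835])-c0[:2])@nn[:2])/nn[2])
E
```

```text
bash:   564 Killed                     python3 - <<'E'
from h import *
w=load('wrist'); f=.7
def g(pt,z): return onz(w,[np.array(pt)*f],z)[0]
for nm,a,b,z in(('low',(235,206),(541,206),.0549),('opbot',(286,170),(485,170),.0721),('optop',(259,51),(495,51),.1179)):
    A,B=g(a,z),g(b,z); d=A-B; print(nm,A.round(4),B.round(4),'mid',((A+B)/2).round(4),'len',np.linalg.norm(d).round(4),'yaw',np.degrees(np.arctan2(-d[0],d[1])).round(2))
th=np.radians(35); zt=.095+.018*np.cos(th)
A,B=g((336,132),zt),g((470,132),zt); d=A-B; print('tips',A,B,(A+B)/2,np.linalg.norm(d),np.degrees(np.arctan2(-d[0],d[1])))
hsv=cv2.cvtColor(w['color'],cv2.COLOR_RGB2HSV); 
m=((hsv[...,0]>13)&(hsv[...,0]<24)&(hsv[...,1]>130)).astype(np.uint8); m[:66]=0;m[100:]=0;m[:,:215]=0;m[:,345:]=0
n,l,st,ce=cv2.connectedComponentsWithStats(m)
for k in range(1,n):
    if st[k,4]>25:
        v,u=np.nonzero(l==k); vb=v.max(); p=pts(w,np.c_[u,v]); print(st[k],'tip px',u[v>=vb-2].mean()/f,vb/f,p[v>=vb-4].mean(0))
# plane fit on blue rim via depth
b=((hsv[...,0]>105)&(hsv[...,0]<130)&(hsv[...,1]>120)); b[:,:110]=0; v,u=np.nonzero(b); p=pts(w,np.c_[u,v]); fc=np.load('face.npz')
e=p[:,2]-np.c_[p[:,:2],np.ones(len(p))]@fc['co']; x=p[np.abs(e)<.006]; c0=x.mean(0); nn=np.linalg.svd(x-c0)[2][2]; nn*=np.sign(nn[2]); print('n',nn,np.degrees(np.arccos(nn[2])),np.degrees(np.arctan2(nn[1],nn[0]))+180, 'z at (.5017,-.1835)',c0[2]-((np.array([.5017,-.1835])-c0[:2])@nn[:2])/nn[2])
E
```

```bash
python3 - <<'E'
from h import *
w=load('wrist'); f=.7
def g(pt,z): return onz(w,[np.array(pt)*f],z)[0]
for nm,a,b,z in(('low',(235,206),(541,206),.0549),('opbot',(286,170),(485,170),.0721),('optop',(259,51),(495,51),.1179)):
    A,B=g(a,z),g(b,z); d=A-B; print(nm,'mid',((A+B)/2).round(4),'len',np.linalg.norm(d).round(4),'yaw',np.degrees(np.arctan2(-d[0],d[1])).round(2))
th=np.radians(35); zt=.095+.018*np.cos(th)
A,B=g((336,132),zt),g((470,132),zt); d=A-B; print('tips',A,B,(A+B)/2,np.linalg.norm(d),np.degrees(np.arctan2(-d[0],d[1])))
hsv=cv2.cvtColor(w['color'],cv2.COLOR_RGB2HSV)
m=((hsv[...,0]>13)&(hsv[...,0]<24)&(hsv[...,1]>130)).astype(np.uint8); m[:66]=0;m[100:]=0;m[:,:215]=0;m[:,345:]=0
n,l,st,ce=cv2.connectedComponentsWithStats(m)
for k in range(1,n):
    if st[k,4]>25:
        v,u=np.nonzero(l==k); vb=v.max(); p=pts(w,np.c_[u,v]); print(st[k],'tip px',u[v>=vb-2].mean()/f,vb/f,p[v>=vb-4].mean(0))
b=((hsv[...,0]>105)&(hsv[...,0]<130)&(hsv[...,1]>120)); b[:,:110]=0; v,u=np.nonzero(b); p=pts(w,np.c_[u,v]); fc=np.load('face.npz')
e=p[:,2]-np.c_[p[:,:2],np.ones(len(p))]@fc['co']; x=p[np.abs(e)<.006]; c0=x.mean(0); nn=np.linalg.svd(x-c0,full_matrices=False)[2][2]; nn*=np.sign(nn[2]); print('n',nn,np.degrees(np.arccos(nn[2])),np.degrees(np.arctan2(-nn[1],-nn[0])), 'z at (.5017,-.1835)',c0[2]-((np.array([.5017,-.1835])-c0[:2])@nn[:2])/nn[2])
E
```

```text
low mid [ 0.4425 -0.1901  0.0549] len 0.2214 yaw 6.14
opbot mid [ 0.4679 -0.1865  0.0721] len 0.1347 yaw 6.15
optop mid [ 0.5313 -0.1775  0.1179] len 0.1301 yaw 6.2
tips [ 0.4872475  -0.1565785   0.10974474] [ 0.49571899 -0.235462    0.10974474] [ 0.49148324 -0.19602025  0.10974474] 0.07933708547105028 6.129637672535447
[230  69  13  28 262] tip px 334.8214285714286 137.14285714285714 [ 0.48625895 -0.15584211  0.11020795]
[321  68  14  30 270] tip px 469.4285714285715 138.57142857142858 [ 0.49404792 -0.23548584  0.10936047]
n [-0.5705289  -0.06358551  0.81881235] 35.033918579979066 6.359377679423699 z at (.5017,-.1835) 0.09645306382734856
```

The face comes out at about 35° with yaw 6.15°. The pin tips are centred at (0.4915, -0.196, 0.110), so the carrier has slid about 12 mm to the right. Next I go to the cover.

drive_tool([
  [0.18,0.8,0],
  [0.18,0.8,0],
  [0.18,0.8,0],
  [0.18,0.8,0],
  [0.18,0.8,0],
  [0.18,0.8,0],
  [0.18,0.8,0],
  [0.18,0.8,0],
], claw=[85,85,85,85,85,85,85,85], yaw=[-0.003,-0.003,-0.003,-0.003,-0.003,-0.003,-0.003,-0.003])

```text
time: 2.08
tool_pos: [0.4809, 0.1175, 0.4529]
tcp_rot: [3.138, 0.144, 0.0]
wrist_force: [0.9, -0.3, -0.5]
width: 0.993
grip_force: 0.0
```

```bash
python3 -c "
from workcell import bot
s=bot.read_state();print(s['tool_pos'],s['tcp_rot'])"
```

```text
[0.48092022 0.11748547 0.45294556] [3.13757753e+00 1.44445444e-01 3.35572435e-05]
```

drive_tool([
  [0.031,0.147,-0.1],
  [0.031,0.147,-0.246],
  [0.031,0.147,-0.246],
  [0.031,0.147,-0.246],
  [0.031,0.147,-0.246],
  [0.031,0.147,-0.246],
  [0.031,0.147,-0.246],
], claw=[85,85,85,85,85,85,85], yaw=[0,0,0,0,0,0,0])

```text
time: 2.67
tool_pos: [0.497, 0.1895, 0.3316]
tcp_rot: [3.138, 0.146, 0.002]
wrist_force: [-0.3, 0.7, 0.7]
width: 0.992
grip_force: 0.0
```

```bash
python3 - <<'E'
from h import *
w=cam('wrist'); st=bot.read_state(); print(st['tool_pos'],st['tcp_rot'],st['time'])
v,u=np.mgrid[0:420,0:560]; p=pts(w,np.c_[u.ravel(),v.ravel()]); ok=(w['depth'].ravel()>0)
q=p[ok&(p[:,2]>.049)&(p[:,2]<.06)&(abs(p[:,0]-.4965)<.04)&(abs(p[:,1]-.19)<.035)]
print(len(q),q.mean(0),cv2.minAreaRect(q[:,:2].astype(np.float32)),np.median(q[:,2]))
q=p[ok&(p[:,2]>.011)&(p[:,2]<.018)&(abs(p[:,0]-.4965)<.1)&(abs(p[:,1]-.19)<.13)]
print(len(q),cv2.minAreaRect(q[:,:2].astype(np.float32)),np.median(q[:,2]))
cv2.imwrite('pics/w2.png',w['color'][:,:,::-1])
E
```

```text
[0.49725388 0.189576   0.33248794] [-3.13764772 -0.14556582 -0.00539707] 2.7167
1493 [0.49934292 0.19322864 0.05542431] ((0.49859410524368286, 0.19330094754695892), (0.01431199349462986, 0.055746328085660934), 5.4590935707092285) 0.05575326279223364
29022 ((0.5056191682815552, 0.2031264454126358), (0.22820115089416504, 0.16408215463161469), 85.71625518798828) 0.014154934157263821
```

View pics/w2.png

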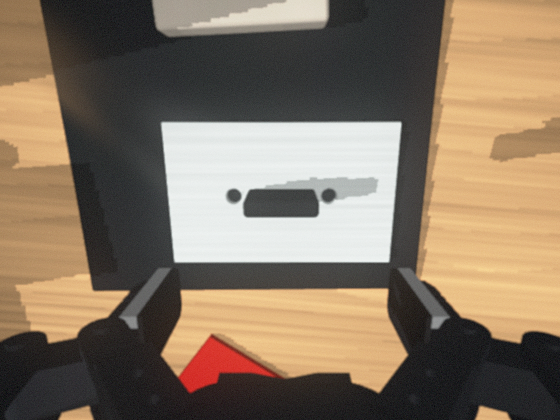

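The handle reads (0.4986, 0.1933) from the wrist camera and (0.4965, 0.1907) from the top camera. I'll use a point between them. Next: descend, grip, and check.

drive_tool([
  [0.001,0.005,-0.08],
  [0.001,0.005,-0.15],
  [0.001,0.005,-0.21],
  [0.001,0.005,-0.24],
  [0.001,0.005,-0.259],
  [0.001,0.005,-0.259],
  [0.001,0.005,-0.259],
  [0.001,0.005,-0.259],
], claw=[85,85,85,85,85,85,85,85], yaw=[0,0,0,0,0,0,0,0])

```text
time: 3.38
tool_pos: [0.498, 0.1932, 0.2032]
tcp_rot: [-3.137, -0.147, -0.007]
wrist_force: [-0.7, -0.4, 0.1]
width: 0.996
grip_force: 0.0
```

drive_tool([
  [0,0,0],
  [0,0,0],
  [0,0,0],
  [0,0,0],
  [0,0,0],
  [0,0,0],
  [0,0,0],
  [0,0,0],
], claw=[65,50,50,50,50,50,50,50], yaw=[0,0,0,0,0,0,0,0], newtons=60)

```text
time: 4.05
tool_pos: [0.4974, 0.1931, 0.2026]
tcp_rot: [-3.138, -0.149, -0.004]
wrist_force: [-1.4, -1.9, 7.4]
width: 0.644
grip_force: 65.6
```

drive_tool([
  [0,0,0.05],
  [0,0,0.12],
  [0,0,0.2],
  [0,0,0.28],
  [0,0,0.36],
  [0,0,0.4],
  [0,0,0.4],
], claw=[50,50,50,50,50,50,50], yaw=[0,0,0,0,0,0,0])

```text
time: 4.63
tool_pos: [0.4979, 0.1937, 0.4073]
tcp_rot: [-3.135, -0.149, -0.017]
wrist_force: [1.6, 0.6, -3.0]
width: 0.641
grip_force: 66.4
```

drive_tool([
  [-0.02,-0.07,0],
  [-0.04,-0.14,0],
  [-0.05,-0.21,0],
  [-0.06,-0.28,0],
  [-0.07,-0.35,0],
  [-0.08,-0.42,0],
  [-0.09,-0.49,0],
  [-0.1,-0.56,0],
], claw=[50,50,50,50,50,50,50,50], yaw=[0.004,0.004,0.004,0.004,0.004,0.004,0.004,0.004])

```text
time: 5.3
tool_pos: [0.4447, -0.0881, 0.3976]
tcp_rot: [-3.136, -0.169, 0.007]
wrist_force: [0.5, -0.9, -3.5]
width: 0.637
grip_force: 66.6
```

```bash
python3 - <<'E'
from h import *
st=bot.read_state(); print(st['tool_pos'],st['tcp_rot'],st['time'],st['wrist_force'],st['width'])
E
```

```text
[ 0.44473092 -0.08810168  0.39757626] [-3.13563405 -0.16850049  0.00679206] 5.3 [ 0.48338566 -0.88204347 -3.53942294] 0.6370543216634171
```

drive_tool([
  [-0.002,-0.08,0],
  [-0.002,-0.15,-0.03],
  [-0.002,-0.226,-0.08],
  [-0.002,-0.226,-0.13],
  [-0.002,-0.226,-0.13],
  [-0.002,-0.226,-0.13],
  [-0.002,-0.226,-0.13],
], claw=[50,50,50,50,50,50,50], yaw=[0,0,0,0,0,0,0])

```text
time: 5.88
tool_pos: [0.445, -0.1992, 0.3347]
tcp_rot: [-3.135, -0.168, 0.003]
wrist_force: [0.3, 0.5, -4.1]
width: 0.644
grip_force: 67.0
```

```bash
python3 - <<'E'
from h import *
w=cam('wrist'); s=cam('scene'); st=bot.read_state(); print(st['tool_pos'],st['tcp_rot'],st['time'],st['wrist_force'])
im=np.zeros((420,800,3),np.uint8); im[:,:560]=w['color']; im[:320,565:800]=cv2.resize(s['color'][180:310,190:286],(235,320)); cv2.imwrite('pics/w3.png',im[:,:,::-1])
hsv=cv2.cvtColor(w['color'],cv2.COLOR_RGB2HSV); m=((w['color'].min(2)>110)&(hsv[...,1]<50)).astype(np.uint8)
n,l,sts,ce=cv2.connectedComponentsWithStats(m); k=1+sts[1:,4].argmax(); v,u=np.nonzero(l==k); p=pts(w,np.c_[u,v]); p=p[np.abs(p[:,2]-np.median(p[:,2]))<.02]
c=p.mean(0); nn=np.linalg.svd(p-c,full_matrices=False)[2][2]; print(sts[k],'plate',c,nn*np.sign(nn[2]),cv2.minAreaRect(p[:,:2].astype(np.float32)))
E
```

```text
[ 0.44597578 -0.19923746  0.33670538] [3.13629548e+00 1.70252817e-01 2.52508068e-03] 5.9833 [ 0.23753918 -0.17666308 -3.88960541]
[   67   130   435   193 60014] plate [ 0.47052514 -0.19508343  0.14606333] [ 0.00372779 -0.00158452  0.9999918 ] ((0.45722949504852295, -0.19670575857162476), (0.0961221307516098, 0.19204863905906677), 6.074559688568115)
```

View pics/w3.png

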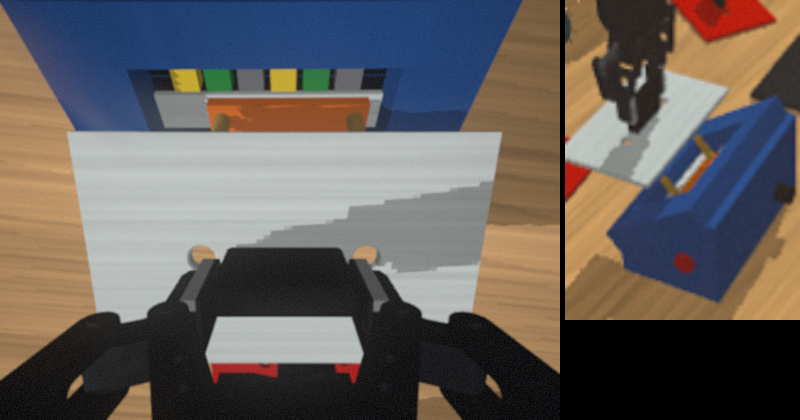

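The plate hangs level and is centred in the grip, with its holes at (202,255) and (367,255). It clears the pins at (221,121) and (355,121). I'll tilt it in the grip by pressing its far part gently on the pin tips.

drive_tool([
  [0,0,-0.03],
  [0,0,-0.05],
  [0,0,-0.058],
  [-0.006,-0.001,-0.065],
  [-0.011,-0.001,-0.073],
  [-0.016,-0.002,-0.081],
  [-0.022,-0.002,-0.089],
  [-0.022,-0.002,-0.089],
], claw=[50,50,50,50,50,50,50,50], yaw=[0,0,0,0,0,0,0,0])

```text
time: 6.65
tool_pos: [0.4355, -0.2008, 0.2938]
tcp_rot: [3.136, 0.168, 0.008]
wrist_force: [-2.5, 2.9, 6.7]
width: 0.642
grip_force: 69.9
```

```bash
cat >> h.py <<'E'
def plate():
    "plate top plane from the wrist depth: normal, tilt, and hole centres"
    w=cam('wrist'); hsv=cv2.cvtColor(w['color'],cv2.COLOR_RGB2HSV); m=((w['color'].min(2)>90)&(hsv[...,1]<60)).astype(np.uint8); m[:100]=0
    n,l,sts,ce=cv2.connectedComponentsWithStats(m); k=1+sts[1:,4].argmax(); v,u=np.nonzero(l==k); p=pts(w,np.c_[u,v])
    for i in range(8):
        c=p.mean(0); n_=np.linalg.svd(p-c,full_matrices=False)[2][2]; n_*=np.sign(n_[2]); e=np.abs((p-c)@n_); p=p[e<max(.002,2*e.std())]
    st=bot.read_state(); print('plate n',n_.round(4),'tilt',np.degrees(np.arccos(n_[2])).round(2),'yaw',np.degrees(np.arctan2(-n_[1],-n_[0])).round(2),'c',c.round(4),len(p)); print(st['tool_pos'],st['tcp_rot'],st['time'],st['wrist_force'],st['width'])
    return w,n_,c
E
python3 - <<'E'
from h import *
w,n,c=plate()
E
```

```text
plate n [-0.2131 -0.0244  0.9767] tilt 12.38 yaw 6.53 c [ 0.4689 -0.1966  0.112 ] 67563
[ 0.43561589 -0.20078749  0.29398362] [3.1360436  0.16822175 0.00767809] 6.7 [-0.86098813  3.13769369  5.28246351] 0.6387743494794542
```

drive_tool([
  [-0.003,0,-0.01],
  [-0.006,-0.001,-0.02],
  [-0.01,-0.001,-0.03],
  [-0.012,-0.001,-0.04],
  [-0.012,-0.001,-0.046],
  [-0.012,-0.001,-0.046],
], claw=[50,50,50,50,50,50], yaw=[0,0,0,0,0,0])

```text
time: 7.2
tool_pos: [0.4285, -0.2015, 0.27]
tcp_rot: [3.136, 0.169, 0.001]
wrist_force: [-5.7, 1.0, 6.1]
width: 0.642
grip_force: 72.7
```

```bash
python3 - <<'E'
from h import *
w,n,c=plate()
E
```

```text
plate n [-0.5544 -0.062   0.83  ] tilt 33.91 yaw 6.38 c [ 0.4709 -0.1956  0.1039] 74434
[ 0.42852236 -0.20151767  0.27008015] [3.13624265e+00 1.68734619e-01 8.48449977e-04] 7.25 [-4.79392782  1.05491247  6.40240801] 0.6387254495733359
```

drive_tool([
  [0,0,0.03],
  [0,0,0.07],
  [0,0,0.1],
  [0.02,0.003,0.1],
  [0.052,0.003,0.093],
  [0.052,0.003,0.093],
  [0.052,0.003,0.093],
], claw=[50,50,50,50,50,50,50], yaw=[0,0,0,0,0,0,0])

```text
time: 7.83
tool_pos: [0.4549, -0.1996, 0.3142]
tcp_rot: [-3.137, -0.17, 0.001]
wrist_force: [-0.7, 0.2, -4.5]
width: 0.636
grip_force: 71.5
```

```bash
python3 - <<'E'
from h import *
w,n,c=plate(); cv2.imwrite('pics/w4.png',w['color'][:,:,::-1])
s=cam('scene'); t=cam('top')
E
```

```text
plate n [-0.5339 -0.0608  0.8433] tilt 32.51 yaw 6.5 c [ 0.4968 -0.1936  0.147 ] 74751
[ 0.45436039 -0.19954252  0.31393814] [-3.13630410e+00 -1.69258857e-01  2.62113012e-03] 7.8833 [-0.00983225  0.1910938  -3.902302  ] 0.639657540209615
```

View pics/w4.png

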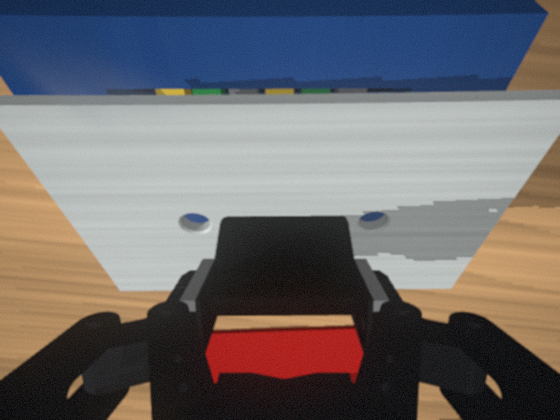

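The plate holds at 32.5° and its holes are at (195,223) and (374,220). I'll work out the shift to bring them over the pins.

```bash
python3 - <<'E'
from h import *
w=load('wrist'); n=np.array([-.5339,-.0608,.8433]); c=np.array([.4968,-.1936,.1470])
# refine hole centres: non-plate blobs near them
hsv=cv2.cvtColor(w['color'],cv2.COLOR_RGB2HSV); g=cv2.cvtColor(w['color'],cv2.COLOR_RGB2GRAY)
H=[]
for u,v in((195,223),(374,220)):
    r=rays(w,[(u,v)])[0]; H.append(w['eye']+r*((c-w['eye'])@n)/(r@n))
    print(g[v-14:v+16:2,u].tolist())
H=np.array(H); M=H.mean(0); d=H[0]-H[1]; print('holes',H.round(4),'M',M.round(4),np.linalg.norm(d),np.degrees(np.arctan2(-d[0],d[1])))
th,ya=np.radians(35),np.radians(6.2); nf=np.array([-np.sin(th)*np.cos(ya),-np.sin(th)*np.sin(ya),np.cos(th)])
C=np.array([.4915,-.1960,.1097])-.018*nf; tgt=C+.006*nf
print('home M',tgt,'delta to home',tgt-M,'delta to tips+4mm under', tgt+.022*nf-M)
E
```

```text
[194, 196, 145, 84, 85, 83, 91, 112, 119, 120, 127, 168, 191, 191, 187]
[190, 191, 175, 92, 67, 71, 71, 89, 112, 111, 109, 113, 143, 140, 135]
holes [[ 0.4714 -0.1566  0.1336]
 [ 0.4817 -0.2361  0.1344]] M [ 0.4765 -0.1963  0.134 ] 0.08018392450466293 7.383624545362706
home M [ 0.49834266 -0.19525665  0.09987018] delta to home [ 0.02179972  0.00108358 -0.03410735] delta to tips+4mm under [ 0.00925485 -0.00027923 -0.01608601]
```

drive_tool([
  [0.01,0,-0.016],
  [0.019,0,-0.032],
  [0.019,0,-0.032],
  [0.023,0,-0.038],
  [0.027,0.001,-0.044],
  [0.03,0.001,-0.049],
  [0.033,0.002,-0.053],
  [0.033,0.002,-0.053],
], claw=[50,50,50,50,50,50,50,50], yaw=[0,0,0,0,0,0,0,0])

```text
time: 8.65
tool_pos: [0.471, -0.1988, 0.2878]
tcp_rot: [-3.137, -0.168, 0.001]
wrist_force: [-0.0, -0.5, -4.3]
width: 0.645
grip_force: 71.5
```

```bash
python3 - <<'E'
from h import *
w,n,c=plate(); s=cam('scene')
im=np.zeros((420,800,3),np.uint8); im[:,:480]=w['color'][:,40:520]; im[:,485:800]=cv2.resize(s['color'][170:290,200:290],(315,420),interpolation=cv2.INTER_CUBIC); cv2.imwrite('pics/w5.png',im[:,:,::-1])
E
```

```text
plate n [-0.5341 -0.0603  0.8432] tilt 32.52 yaw 6.45 c [ 0.5129 -0.1927  0.1206] 74645
[ 0.4709614  -0.19884979  0.28798172] [-3.13687509e+00 -1.68249648e-01  6.26294295e-04] 8.7 [-0.31068704 -0.73672159 -4.53776317] 0.6426682505667417
```

View pics/w5.png

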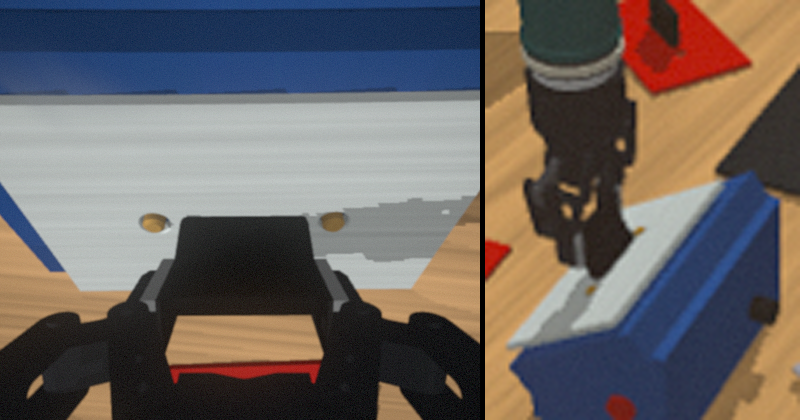

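Both brass pins show inside their holes, at (153,222) and (333,222), with no contact force. I'll continue along the normal and press home.

drive_tool([
  [0.004,0.001,-0.006],
  [0.007,0.001,-0.011],
  [0.01,0.002,-0.016],
  [0.012,0.002,-0.019],
  [0.013,0.002,-0.021],
  [0.013,0.002,-0.021],
], claw=[50,50,50,50,50,50], yaw=[0,0,0,0,0,0])

```text
time: 9.25
tool_pos: [0.476, -0.1984, 0.2795]
tcp_rot: [3.137, 0.169, -0.009]
wrist_force: [-15.9, -0.2, 14.9]
width: 0.638
grip_force: 73.7
```

```bash
cat >> h.py <<'E'
def home(w,n,c):
    "height of plate top above the rim plane seen in the same picture (6 mm when home)"
    hsv=cv2.cvtColor(w['color'],cv2.COLOR_RGB2HSV); b=((hsv[...,0]>105)&(hsv[...,0]<130)&(hsv[...,1]>120)); v,u=np.nonzero(b); p=pts(w,np.c_[u,v]); e=(p-c)@n
    q=p[(np.abs(e+.006)<.012)]; print('rim pts',len(q),'gap mm',np.percentile(((q-c)@n)*1e3,[10,50,90]).round(1))
E
python3 - <<'E'
from h import *
home(*plate())
E
```

```text
plate n [-0.5705 -0.0638  0.8188] tilt 35.03 yaw 6.38 c [ 0.5182 -0.1924  0.1147] 73089
[ 0.47592438 -0.19837934  0.27951313] [ 3.1368153   0.16890846 -0.00843491] 9.3 [-15.54578406  -0.4959712   14.89359596] 0.6410191665814713
rim pts 32325 gap mm [-14.3  -6.3  -5.5]
```

The plate now sits at 35.0°, with its top about 6 mm above the rim plane under about 20 N, so it is flush. I'll ease the push, open, and withdraw upward.

drive_tool([
  [-0.002,0,0.002],
  [-0.002,0,0.002],
  [-0.002,0,0.002],
  [-0.002,0,0.002],
  [-0.002,0,0.002],
  [-0.002,0,0.002],
  [-0.002,0,0.002],
], claw=[50,50,60,66,70,70,70], yaw=[0,0,0,0,0,0,0])

```text
time: 9.88
tool_pos: [0.4768, -0.1979, 0.2789]
tcp_rot: [3.137, 0.168, 0.001]
wrist_force: [0.1, 0.4, -0.1]
width: 0.82
grip_force: 0.0
```

```bash
python3 - <<'E'
from h import *
home(*plate())
E
```

```text
plate n [-0.5704 -0.0638  0.8189] tilt 35.03 yaw 6.39 c [ 0.5181 -0.1926  0.1146] 70819
[ 0.4766965  -0.19792237  0.2788495 ] [3.13691090e+00 1.68204669e-01 7.88520539e-04] 9.9333 [0.09173008 0.64167992 0.76077305] 0.8220081747889509
rim pts 33453 gap mm [-14.1  -6.3  -5.4]
```

drive_tool([
  [0,0,0.01],
  [0,0,0.03],
  [0,0,0.07],
  [0,0,0.13],
  [0,0,0.2],
  [0,0,0.25],
  [0,0,0.25],
  [0,0,0.25],
], claw=[74,74,74,74,74,74,74,74], yaw=[0,0,0,0,0,0,0,0])

```text
time: 10.6
tool_pos: [0.4771, -0.1982, 0.4071]
tcp_rot: [3.134, 0.168, 0.008]
wrist_force: [0.4, -0.2, -0.3]
width: 0.867
grip_force: 0.0
```

```bash
python3 - <<'E'
from h import *
w,n,c=plate(); home(w,n,c); s=cam('scene')
im=np.zeros((420,800,3),np.uint8); im[:,:480]=w['color'][:,40:520]; im[:,485:800]=cv2.resize(s['color'][190:310,200:290],(315,420),interpolation=cv2.INTER_CUBIC); cv2.imwrite('pics/w6.png',im[:,:,::-1])
E
```

```text
plate n [-0.5707 -0.0639  0.8186] tilt 35.05 yaw 6.39 c [ 0.5104 -0.1936  0.1092] 22865
[ 0.47648962 -0.19790945  0.40490254] [3.13610385e+00 1.68063520e-01 3.01441044e-03] 10.65 [-0.0142447  -0.0148852  -0.38646016] 0.865264140987512
rim pts 9067 gap mm [-14.1  -6.3  -5.4]
```

View pics/w6.png

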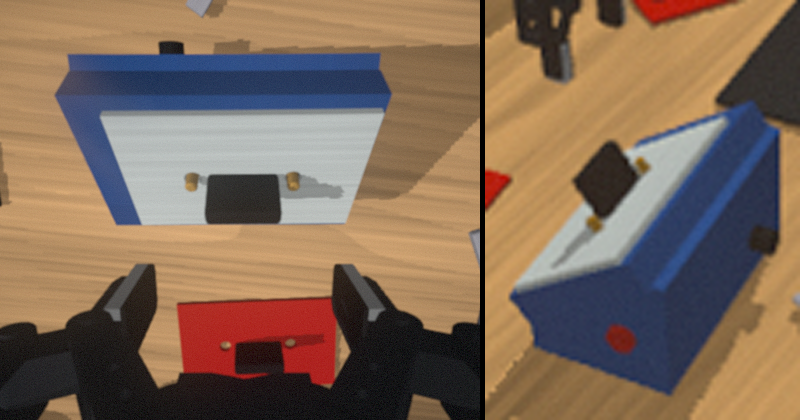

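The cover lies flat on the face with both pins, at (191,181) and (293,181), standing through its holes, and the gripper is clear. I'll hand it in.

```bash
python3 -c "
from workcell import bot
print(bot.finish_job())"
```

```text
the job is handed in; nothing more can be done
None
```

The cover is on the console with both brass pins through its holes, flat against the sloping face (35.05° measured) before I let go; the job was handed in at about 10.7 s with the gripper clear.

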